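Cull the unfit centrifuge tube inserts

TASK

Five grey tube inserts for the centrifuge stand on the counter; two of them would put the rotor out of balance: one is too short and one has a corner broken out. Pick those two out by their shape and stand them upright, wells up, side by side on the floor of the empty green tray at the front of the counter, to the right of the inserts. Leave the three sound inserts standing where they are, and do not disturb the sample cup, the steel tin or the tally counter.

Things in the scene. Friction and masses are not known exactly. Their poses are not given: they have to be found in the camera images.
- insert_a: Sound centrifuge tube insert: grey plastic, 34 mm wide (y), 40 mm high, flat sides, 17 mm wells open at the top in a row 22 mm apart along its length (x), which lies within 0.35 rad of world x. 70 mm long, three whole wells. About 70 g. Origin: centre of the underside; z up.
- insert_b: Sound centrifuge tube insert: grey plastic, 34 mm wide (y), 40 mm high, flat sides, 17 mm wells open at the top in a row 22 mm apart along its length (x), which lies within 0.35 rad of world x. 70 mm long, three whole wells. About 70 g. Origin: centre of the underside; z up.
- insert_c: Sound centrifuge tube insert: grey plastic, 34 mm wide (y), 40 mm high, flat sides, 17 mm wells open at the top in a row 22 mm apart along its length (x), which lies within 0.35 rad of world x. 70 mm long, three whole wells. About 70 g. Origin: centre of the underside; z up.
- insert_short: Unfit centrifuge tube insert, moulded short: grey plastic, 34 mm wide (y), 40 mm high, flat sides, 17 mm wells open at the top in a row 22 mm apart along its length (x), which lies within 0.35 rad of world x. Only 48 mm long, two wells. About 50 g. Origin: centre of the underside; z up.
- insert_chipped: Unfit insert, corner broken out: as the sound ones (34 mm wide, 40 mm high, once 70 mm long), but in the last 22 mm at +x the third well is burst and the +y side gone over the full height, leaving an 8.5 mm wall at -y. x -35 to +13 mm is whole, full width, two wells: grip there. 60 g. Yaw as the others. Origin: underside centre of the former 70 x 34 mm block; z up.
- tray: Reject tray at the front of the counter, right of the inserts (not the like one at the wall): open green plastic, fixed, 140 x 196 mm outside at the rim (x by y), 56 mm high. Inside it is clear over 114 mm along its x and 174 mm along its y; floor 2 mm thick. Long axis within 0.15 rad of world y. Keep clear of the analyser beyond it (front at x 0.57 m, left side at y 0.15 m) and the centrifuge (330 mm high) to its right. Origin: centre of the underside; z up.
- sample_cup: Bystander: clear sample cup with a screw lid, diameter 48 mm, 66 mm high, loose. Origin: centre of the underside.
- steel_tin: Bystander: small plain steel tin, diameter 32 mm, 33 mm high, loose. Origin: centre of the underside.
- tally_counter: Bystander: light grey hand tally counter lying on its back, 45 x 64 x 27 mm, loose. Origin: centre of the underside.

How it is judged:
By the outcome, as a careful person would: the job done as asked, in the order asked, and still so for the second after the job is handed in, with the robot touching nothing.
It also fails if it takes over 72 s, if anything falls off the work surface, if the arm or the gripper's body presses on something with over 40 N, if the wrist force passes 120 N, or if a joint passes its speed limit or range.

ROBOT

A 7-joint arm with a two-finger parallel gripper is mounted at the origin on a cart in front of the work surface, level with it; the furniture and walls round the work are solid. World frame = base frame: x ahead of the robot, y to its left, z up, the work surface at z = 0. Lengths are in m, angles in rad, forces in N, time in s.
With the tool pointing down it reaches from about 0.4 to 0.875 m from the base axis. Payload 6.5 kg.
Tool frame: the origin (TCP) lies between the finger pads; the fingertips stand 14 mm ahead of it and the grasp point (between the pads) lies 5 mm behind it (manip.finger_overhang is the distance from the TCP to the fingertips, in m); z points along the fingers, y is the line along which they close (so a half turn about z gives the same grasp; the last joint's range is limited). The gripper opens to 88 mm and grips with 3 to 60 N. Pads are 18 mm wide; open, the fingers measure 123 mm over their backs; the gripper's body (75 mm by 187 mm) begins 45 mm behind the grasp point.
Start: joints at [1.079, 0.536, -0.004, 1.538, 0.003, 1.067, -0.071], TCP at [0.268, -0.592, 0.227] pointing down, gripper open.
Joint ranges: [-2.7, 2.7], [-0.37, 2.16], [-1.27, 1.26], [0.24, 2.4], [-1.31, 4.45], [0.19, 1.91], [-2.76, 2.76]. Speed limits (rad/s): [2.39, 2.39, 3.14, 3.14, 3.14, 3.14, 3.14].

INTERFACE

Orientations are given as a 3x3 rotation matrix whose columns are the frame's x, y, z axes.
In Python, from rig import sense, viewer, ticket, manip gives the robot as it stands. The module is installed in compiled form; this text tells all that it offers.
- The arm moves only by the tool drive_tool, never from a script. Its argument "commands" is a list of rows, each a list of 3 entries, a list of its own where there are three numbers: the shift along the tool's x, y, z in units of 0.075 m (1.0 is 0.075 m), then the turn, a rotation vector about the tool's x, y, z in units of 90 degrees (1.0 is 90 degrees), then the opening in per cent of the stroke, from 0 (shut) to 100 (fully open). A call has 1 to 10 rows; each row shifts and turns the commanded pose from where the row before left it, along the tool's axes as they then stand; what a row does not reach is not made up. A row lasts 1/8 s, in which the tool goes at most 62.5 mm and 10.7 degrees, less where a joint would pass 70% of its speed; a pose out of reach is approached as far as the arm can. A call with a number of a shift or a turn outside -1 to 1 is refused whole. A call with a gripper value outside its range is refused whole. The fingers move at their own pace and stop on an object; "squeeze" is the grip in N (left out, the last holds). Time passes only in rows, so rows that do not move let the fingers close. It gives the time, the measured TCP pose, the force, the opening and the grip force at its end, in the units of the state.
- sense(): the state, without advancing time (a new reading comes with each control period).
- viewer.camera(name): name is "scene" or "top"; returns a dict with "frame" (480x640x3 uint8, red, green, blue), "fx", "fy", "cx", "cy" (pixels), "position" and "rotation" of the camera in the world. Camera axes: x right, y down, z forward; pixel columns grow to the right and rows downward; lengths in m; the calibration is good to about 2 mm. A picture is of the moment at which its call begins. There is no depth.
- ticket.job_done(): hands the job in; it is judged then, once.
The state is a dict: "clock": time; "joints": joint angles; "dq": joint speeds; "joint_torque": joint torques, N m; "ee_pos": TCP position; "tool_rot": TCP orientation; "contact_force": force on the tool from outside, world axes, zero at the start; "torque": the same for the moment, N m; "gripper_width": finger opening in m; "gripper_force": force on a finger pad.
Only numpy, scipy, OpenCV 4.12 (cv2) and the standard library are available. Lean on these libraries where they do the work, as an engineer would, in place of code of your own. Each camera call takes 0.05 s, during which the arm holds its last target. There are 200 camera calls.

## Working session

There is one attempt and no reset: what is moved stays moved. The work goes in short steps, Python scripts to look and compute and a tool call to move; the robot and the scene stay as the last step left them, time stands still between calls to the robot, and variables do not carry over. Pictures are saved under pics/ and viewed, at most 10 in all, crops included, and the job is handed in when it is done.

Besides the shell and the picture viewer there is one more tool, called after "Call:" as a command line: name --argument value ..., lists and objects as JSON in quotes. drive_tool: Moves the arm, as the interface text tells. Its arguments: {"type":"object","properties":{"commands":{"type":"array","items":{"type":"array"}},"squeeze":{"type":"number"}},"required":["commands"]}

```bash
mkdir -p pics; python3 - <<'E'
from rig import sense, viewer, manip
import cv2, numpy as np, pickle
s=sense(); print(s['clock'],s['ee_pos'],s['tool_rot'],s['gripper_width'],manip.finger_overhang)
for n in('scene','top'):
    c=viewer.camera(n); pickle.dump(c,open(n+'.pkl','wb'))
    print(n,c['fx'],c['fy'],c['cx'],c['cy'],c['position'],c['rotation'])
    cv2.imwrite(f'pics/{n}0.png',c['frame'][...,::-1])
E
```

```text
0.0 [ 0.26822471 -0.59140586  0.22636211] [[ 9.10669153e-01  4.13135608e-01 -8.14263296e-04]
 [ 4.13136390e-01 -9.10667963e-01  1.47835544e-03]
 [-1.30762225e-04 -1.68269449e-03 -9.99998576e-01]] 0.08788853107439124 0.014
scene 556.9018910765082 556.9018910765082 321.96302554298563 240.15553921102054 [ 0.24531901 -0.41801825  0.70595251] [[ 0.89637016 -0.2755972   0.34722719]
 [-0.44285098 -0.5921819   0.67320398]
 [ 0.02008852 -0.75720986 -0.65286268]]
top 469.1779311202648 469.1779311202648 310.44269505296614 243.3324703362078 [0.46424937 0.26952642 0.86470594] [[ 0.00569461 -0.98512114  0.17176705]
 [-0.99977765 -0.00212131  0.02097954]
 [-0.02030301 -0.17184833 -0.98491418]]
```

View pics/scene0.png

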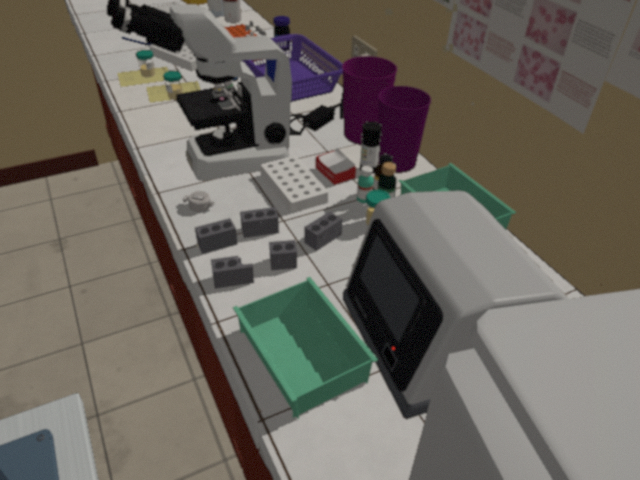

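View pics/top0.png

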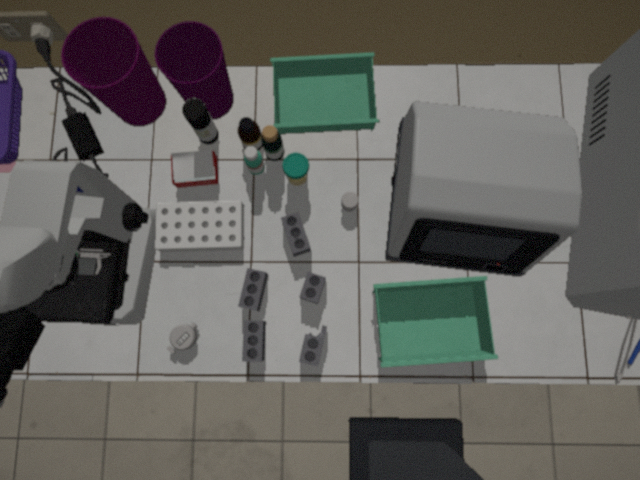

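The top view shows five dark inserts at about (295,234), (254,289), (254,341), (313,289) and (313,348). The front tray is around (435,322) and the tin at (349,201). The insert at (313,289) looks like the short one and (313,348) the chipped one. I'll zoom in and segment to confirm.

```bash
cat > h.py <<'E'
import numpy as np, cv2, pickle
def ray(c,u,v):
    d=np.stack([(np.asarray(u,float)-c['cx'])/c['fx'],(np.asarray(v,float)-c['cy'])/c['fy'],np.ones_like(np.asarray(u,float))],-1)
    return d@c['rotation'].T
def onplane(c,u,v,z):
    d=ray(c,u,v); p=c['position']; return p+d*((z-p[2])/d[...,2])[...,None]
def tri(c1,p1,c2,p2):
    A=[];b=[]
    for c,p in((c1,p1),(c2,p2)):
        d=ray(c,*p); d/=np.linalg.norm(d); P=np.eye(3)-np.outer(d,d); A.append(P); b.append(P@c['position'])
    x,r,_,_=np.linalg.lstsq(np.vstack(A),np.hstack(b),rcond=None); return x,np.sqrt(r)
def proj(c,X):
    q=c['rotation'].T@(np.asarray(X)-c['position']); return c['fx']*q[0]/q[2]+c['cx'],c['fy']*q[1]/q[2]+c['cy']
E
python3 - <<'E'
import cv2,pickle,numpy as np
t=pickle.load(open('top.pkl','rb'))['frame'][...,::-1]; s=pickle.load(open('scene.pkl','rb'))['frame'][...,::-1]
a=cv2.resize(t[205:375,225:345],None,fx=3.3,fy=3.3,interpolation=cv2.INTER_CUBIC)
b=cv2.resize(s[200:295,190:350],None,fx=2.5,fy=2.5,interpolation=cv2.INTER_CUBIC)
o=np.zeros((570,800,3),np.uint8); o[:a.shape[0],:a.shape[1]]=a; o[:b.shape[0],400:400+b.shape[1]]=b
o=cv2.convertScaleAbs(o,alpha=1.7); cv2.imwrite('pics/zoom.png',o)
E
```

```text
(no output)
```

View pics/zoom.png

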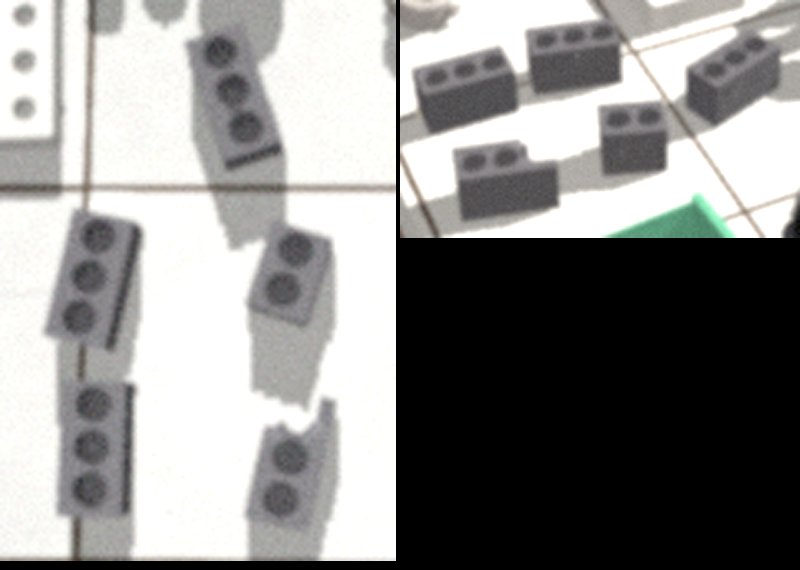

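The zoom confirms it. The short insert has two wells at top pixels about (314.7,280.8) and (310.8,292.9). The chipped one has two wells at about (312.9,343.5) and (310.2,355.9), with its broken corner up-left (+x,+y).

```bash
cat > m.py <<'E'
from h import *
t=pickle.load(open('top.pkl','rb')); s=pickle.load(open('scene.pkl','rb'))
def cen(c,p,r=4):
    g=cv2.cvtColor(c['frame'],cv2.COLOR_RGB2GRAY).astype(float); p=np.array(p)
    for _ in range(4):
        yy,xx=np.mgrid[0:480,0:640]; m=(xx-p[0])**2+(yy-p[1])**2<=r*r
        lo,hi=np.percentile(g[m],[5,85]); w=np.clip(hi-g,0,hi-lo)*m
        p=np.array([(w*xx).sum(),(w*yy).sum()])/w.sum()
    return p
T=lambda x,y:(225+x/3.3-.35,205+y/3.3-.35); S=lambda x,y:(190+(x-400)/2.5-.3,200+y/2.5-.3)
for n,tt,ss in(('short',((296,250),(283,290)),((649,117),(619,119))),('chip',((290,457),(281,498)),((507,157),(474,162)))):
    P=[];Q=[]
    for a,b in zip(tt,ss):
        ta,sb=cen(t,T(*a)),cen(s,S(*b),3.5); x,r=tri(t,ta,s,sb); P.append(x);Q.append(onplane(t,*ta,.04))
        print(n,ta-T(*a),sb-S(*b),x.round(4),r.round(4),'topplane',Q[-1].round(4),'sceneplane',onplane(s,*sb,.04).round(4))
    d=Q[0]-Q[1]; print(' spacing',np.linalg.norm(d[:2]).round(4),'yaw',np.arctan2(d[1],d[0]).round(3),'mid',((Q[0]+Q[1])/2).round(4))
for c,n in((t,'top'),(s,'scene')):
    h=cv2.cvtColor(c['frame'],cv2.COLOR_RGB2HSV); m=cv2.inRange(h,(65,70,40),(90,255,255))
    cs,_=cv2.findContours(m,0,2); 
    for k in sorted(cs,key=cv2.contourArea)[-2:]:
        hu=cv2.convexHull(k); q=cv2.approxPolyDP(hu,6,True)[:,0]; print(n,cv2.contourArea(k),q.tolist())
E
python3 m.py
```

```text
short [-0.15729636 -1.50030495] [-0.08138686 -0.36459854] [0.5423 0.281  0.0374] [0.0037] topplane [0.5445 0.2801 0.04  ] sceneplane [0.5385 0.2788 0.04  ]
short [-0.92691277 -1.45143981] [-0.50224719 -0.07153558] [0.5211 0.2891 0.036 ] [0.0034] topplane [0.5231 0.2883 0.04  ] sceneplane [0.5171 0.2855 0.04  ]
 spacing 0.0229 yaw -0.364 mid [0.5338 0.2842 0.04  ]
chip [0.03838876 0.36278712] [-0.66699722  0.24573582] [0.4321 0.2828 0.0379] [0.0015] topplane [0.4332 0.2824 0.04  ] sceneplane [0.4305 0.2809 0.04  ]
chip [-0.42346637  0.0018847 ] [-0.26992481 -0.02631579] [0.4112 0.2883 0.0374] [0.0023] topplane [0.4129 0.2878 0.04  ] sceneplane [0.409  0.2861 0.04  ]
 spacing 0.021 yaw -0.259 mid [0.423  0.2851 0.04  ]
top 7308.0 [[373, 53], [372, 128], [279, 134], [271, 58]]
top 9011.5 [[485, 277], [496, 357], [381, 365], [374, 285]]
scene 1868.5 [[401, 181], [451, 164], [514, 212], [505, 227], [402, 192]]
scene 10554.5 [[309, 278], [377, 360], [366, 381], [294, 415], [234, 308]]
```

Both unfit inserts' well rims triangulate to about 37 mm high (40 expected), and the well spacing is about 22 mm. Next I'll measure the tray and the centrifuge clearance.

```bash
cat > tr.py <<'E'
from h import *
t=pickle.load(open('top.pkl','rb')); s=pickle.load(open('scene.pkl','rb'))
Q=[]
for a,b in(((374,285),(309,279)),((485.5,277),(377,359)),((496,357),(294,409)),((381,365),(234,308))):
    x,r=tri(t,a,s,b); q=onplane(t,*map(float,a),.056); q2=onplane(s,*map(float,b),.056); Q.append((q+q2)/2); print(x.round(4),r.round(4),q.round(4),q2.round(4))
Q=np.array(Q); print('centre',Q.mean(0)); d=(Q[0]+Q[1]-Q[2]-Q[3])/2; e=(Q[0]+Q[3]-Q[1]-Q[2])/2
print('x side',np.linalg.norm(d),np.arctan2(d[1],d[0]),'y side',np.linalg.norm(e),np.arctan2(-e[0],e[1]))
print('centrifuge corner',onplane(t,568.,297.,0),onplane(t,600.,70.,.33),onplane(t,575.,165.,.33)); print('tin',onplane(t,349.,195.,.033),'cup',onplane(t,295.,162.,.066),onplane(s,378.,198.,.066))
E
python3 tr.py
cat > plan.py <<'E'
# plan(xyz, yaw of tool x, n rows): prints rows from the present pose
from rig import sense
import numpy as np,sys
from scipy.spatial.transform import Rotation as R
def plan(p,yaw,n,turn=None):
    s=sense(); P=np.array(s['ee_pos']); M=np.array(s['tool_rot']); D=np.column_stack([[np.cos(yaw),np.sin(yaw),0],[np.sin(yaw),-np.cos(yaw),0],[0,0,-1]])
    rv=R.from_matrix(M.T@D).as_rotvec()
    if turn and rv[2]*turn<0: a=np.linalg.norm(rv); rv=rv*(a-2*np.pi)/a
    st=(np.array(p)-P)/n
    for i in range(n):
        A=M@R.from_rotvec(rv*i/n).as_matrix()
        print((A.T@st/.075).round(2).tolist(),(rv/n/(np.pi/2)).round(3).tolist(),(P+st*(i+1)).round(3))
E
```

```text
[0.5317 0.1771 0.0512] [0.0023] [0.5328 0.1771 0.056 ] [0.528  0.1731 0.056 ]
[ 0.5476 -0.0145  0.0544] [0.0001] [ 0.5473 -0.0139  0.056 ] [ 0.5469 -0.0156  0.056 ]
[ 0.4115 -0.0291  0.0394] [0.0018] [ 0.4137 -0.0236  0.056 ] [ 0.4062 -0.0385  0.056 ]
[0.3974 0.1678 0.0521] [0.0025] [0.3994 0.1678 0.056 ] [0.3948 0.1648 0.056 ]
centre [0.4711393  0.07390086 0.056     ]
x side 0.13583116108900817 0.09232771974387308 y side 0.19413723398211108 0.07621977122672088
centrifuge corner [ 0.5172093  -0.18005495  0.        ] [ 0.77296375 -0.07126894  0.33      ] [ 0.65181965 -0.03019578  0.33      ]
tin [0.69921402 0.2171935  0.033     ] cup [0.75073519 0.31492742 0.066     ] [0.73945319 0.30813425 0.066     ]
```

Tray centre is about (0.472,0.074), yaw about 0.08, and it measures 136×194 mm (140×196 given), with the rim at about 52 mm. Everything is consistent, so I'll start moving.

```bash
python3 -c "
from plan import *
plan((.36,-.28,.25),1.2,8,-1)"
```

```text
[0.35, -0.41, -0.04] [-0.0, -0.0, -0.062] [ 0.28  -0.553  0.229]
[0.39, -0.37, -0.04] [-0.0, -0.0, -0.062] [ 0.291 -0.514  0.232]
[0.43, -0.33, -0.04] [-0.0, -0.0, -0.062] [ 0.303 -0.475  0.235]
[0.46, -0.29, -0.04] [-0.0, -0.0, -0.062] [ 0.314 -0.436  0.238]
[0.48, -0.25, -0.04] [-0.0, -0.0, -0.062] [ 0.326 -0.397  0.241]
[0.5, -0.2, -0.04] [-0.0, -0.0, -0.062] [ 0.337 -0.358  0.244]
[0.52, -0.15, -0.04] [-0.0, -0.0, -0.062] [ 0.349 -0.319  0.247]
[0.53, -0.1, -0.04] [-0.0, -0.0, -0.062] [ 0.36 -0.28  0.25]
```

Call:
drive_tool --commands '[[[0.35,-0.41,-0.04],[0,0,-0.06],80],[[0.39,-0.37,-0.04],[0,0,-0.06],80],[[0.43,-0.33,-0.04],[0,0,-0.06],80],[[0.46,-0.29,-0.04],[0,0,-0.06],80],[[0.48,-0.25,-0.04],[0,0,-0.06],80],[[0.5,-0.2,-0.04],[0,0,-0.06],80],[[0.52,-0.15,-0.04],[0,0,-0.06],80],[[0.53,-0.1,-0.04],[0,0,-0.06],80]]' --squeeze 15

```text
clock: 1.1
ee_pos: [0.3625, -0.2802, 0.2511]
tool_rot: [[0.378, 0.926, -0.0], [0.926, -0.378, 0.0], [-0.0, -0.0, -1.0]]
contact_force: [1.4, 0.1, 0.5]
gripper_width: 0.071
gripper_force: 0.0
```

```bash
python3 -c "
from plan import *
print(sense()['ee_pos'],sense()['joints'])
plan((.43,0,.25),2.0,7)"
```

```text
[ 0.36249284 -0.28024358  0.25112905] [ 0.81793802  0.19432311 -0.29071523  1.9847127   0.06718503  0.97193706
  0.10666044]
[0.54, -0.08, 0.0] [-0.0, -0.0, -0.074] [ 0.372 -0.24   0.251]
[0.55, -0.02, 0.0] [-0.0, -0.0, -0.074] [ 0.382 -0.2    0.251]
[0.55, 0.04, 0.0] [-0.0, -0.0, -0.074] [ 0.391 -0.16   0.251]
[0.54, 0.11, 0.0] [-0.0, -0.0, -0.074] [ 0.401 -0.12   0.25 ]
[0.52, 0.17, 0.0] [-0.0, -0.0, -0.074] [ 0.411 -0.08   0.25 ]
[0.5, 0.23, 0.0] [-0.0, -0.0, -0.074] [ 0.42 -0.04  0.25]
[0.47, 0.29, 0.0] [-0.0, -0.0, -0.074] [0.43 0.   0.25]
```

Call:
drive_tool --commands '[[[0.54,-0.08,0],[0,0,-0.074],80],[[0.55,-0.02,0],[0,0,-0.074],80],[[0.55,0.04,0],[0,0,-0.074],80],[[0.54,0.11,0],[0,0,-0.074],80],[[0.52,0.17,0],[0,0,-0.074],80],[[0.5,0.23,0],[0,0,-0.074],80],[[0.47,0.29,0],[0,0,-0.074],80]]'

```text
clock: 1.98
ee_pos: [0.4312, -0.0002, 0.2511]
tool_rot: [[-0.413, 0.911, -0.0], [0.911, 0.413, -0.0], [-0.0, -0.0, -1.0]]
contact_force: [0.8, 0.0, 0.0]
gripper_width: 0.0707
gripper_force: 0.0
```

```bash
python3 -c "
from plan import *
print(sense()['ee_pos'],sense()['joints'])
plan((.4215,.2845,.14),np.pi-.26,8)"
```

```text
[ 4.31236419e-01 -1.95802076e-04  2.51122453e-01] [ 0.46189761  0.17862765 -0.62240865  2.02943632  0.12613669  0.97043245
  0.20177873]
[0.44, 0.18, 0.19] [-0.0, 0.0, -0.07] [0.43  0.035 0.237]
[0.42, 0.23, 0.19] [-0.0, 0.0, -0.07] [0.429 0.071 0.223]
[0.39, 0.27, 0.19] [-0.0, 0.0, -0.07] [0.428 0.107 0.209]
[0.36, 0.31, 0.19] [-0.0, 0.0, -0.07] [0.426 0.142 0.196]
[0.32, 0.35, 0.19] [-0.0, 0.0, -0.07] [0.425 0.178 0.182]
[0.28, 0.38, 0.19] [-0.0, 0.0, -0.07] [0.424 0.213 0.168]
[0.23, 0.41, 0.19] [-0.0, 0.0, -0.07] [0.423 0.249 0.154]
[0.19, 0.44, 0.19] [-0.0, 0.0, -0.07] [0.422 0.284 0.14 ]
```

Call:
drive_tool --commands '[[[0.44,0.18,0.19],[0,0,-0.07],80],[[0.42,0.23,0.19],[0,0,-0.07],80],[[0.39,0.27,0.19],[0,0,-0.07],80],[[0.36,0.31,0.19],[0,0,-0.07],80],[[0.32,0.35,0.19],[0,0,-0.07],80],[[0.28,0.38,0.19],[0,0,-0.07],80],[[0.23,0.41,0.19],[0,0,-0.07],80],[[0.19,0.44,0.19],[0,0,-0.07],80],[[0,0,0],[0,0,0],80]]'

```text
clock: 3.1
ee_pos: [0.4203, 0.2858, 0.1363]
tool_rot: [[-0.965, 0.261, -0.002], [0.261, 0.965, 0.001], [0.003, 0.001, -1.0]]
contact_force: [-0.9, -0.2, 0.2]
gripper_width: 0.0705
gripper_force: 0.0
```

```bash
python3 - <<'E'
from plan import *
from rig import viewer
import cv2
print(sense()['joints'])
plan((.4215,.2845,.075),np.pi-.26,2)
o=[]
for n,(a,b,c,d) in(('scene',(190,320,170,410)),('top',(230,400,230,400))):
    f=viewer.camera(n)['frame'][a:b,c:d,::-1]; o.append(cv2.convertScaleAbs(cv2.resize(f,(400,int(400*f.shape[0]/f.shape[1]))),alpha=1.6))
h=max(x.shape[0] for x in o); o=[cv2.copyMakeBorder(x,0,h-x.shape[0],0,0,0) for x in o]
cv2.imwrite('pics/near1.png',np.hstack(o))
E
```

```text
[-0.07732272  0.55113696 -0.77793928  1.94884747  0.50837532  0.8483165
  0.17776624]
[-0.01, -0.01, 0.41] [0.0, -0.001, -0.001] [0.421 0.285 0.106]
[-0.01, -0.01, 0.41] [0.0, -0.001, -0.001] [0.422 0.284 0.075]
```

View pics/near1.png

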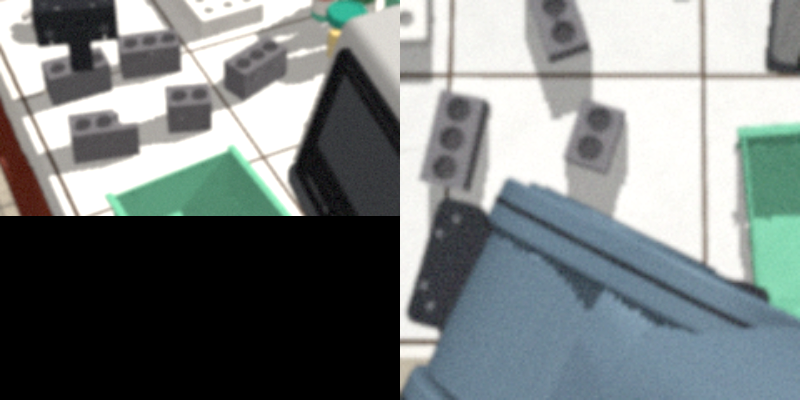

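The near picture shows the fingers above and straddling the chipped insert, with the left finger still in the air and clear of the neighbouring insert. I'll descend and grip.

Call:
drive_tool --commands '[[[-0.01,-0.01,0.4],[0,0,0],80],[[-0.01,-0.01,0.4],[0,0,0],80],[[0,0,0.35],[0,0,0],80],[[0,0,0.25],[0,0,0],80],[[0,0,0.13],[0,0,0],80],[[0,0,0],[0,0,0],80],[[0,0,0],[0,0,0],25],[[0,0,0],[0,0,0],25],[[0,0,0],[0,0,0],25],[[0,0,0],[0,0,0],25]]' --squeeze 15

```text
clock: 4.45
ee_pos: [0.423, 0.2818, 0.0227]
tool_rot: [[-0.964, 0.265, 0.0], [0.265, 0.964, 0.0], [-0.0, 0.001, -1.0]]
contact_force: [0.6, 0.8, 1.6]
gripper_width: 0.0339
gripper_force: 15.0
```

Call:
drive_tool --commands '[[[0,0,-0.1],[0,0,0],25],[[0,0,-0.3],[0,0,0],25],[[0,0,-0.5],[0,0,0],25],[[0,0,-0.5],[0,0,0],25],[[0,0,0],[0,0,0],25]]'

```text
clock: 5.08
ee_pos: [0.4243, 0.2827, 0.1301]
tool_rot: [[-0.964, 0.265, 0.004], [0.265, 0.964, 0.002], [-0.003, 0.003, -1.0]]
contact_force: [1.1, 0.6, -0.3]
gripper_width: 0.0337
gripper_force: 15.0
```

```bash
python3 -c "
from plan import *
print(sense()['gripper_width'])
plan((.464,.037,.13),np.pi+.08,8)"
```

```text
0.03370451080707413
[-0.17, -0.38, -0.0] [0.0, 0.0, -0.028] [0.429 0.252 0.13 ]
[-0.16, -0.38, -0.0] [0.0, 0.0, -0.028] [0.434 0.221 0.13 ]
[-0.14, -0.39, -0.0] [0.0, 0.0, -0.028] [0.439 0.191 0.13 ]
[-0.12, -0.4, -0.0] [0.0, 0.0, -0.028] [0.444 0.16  0.13 ]
[-0.1, -0.4, -0.0] [0.0, 0.0, -0.028] [0.449 0.129 0.13 ]
[-0.09, -0.41, -0.0] [0.0, 0.0, -0.028] [0.454 0.098 0.13 ]
[-0.07, -0.41, -0.0] [0.0, 0.0, -0.028] [0.459 0.068 0.13 ]
[-0.05, -0.41, 0.0] [0.0, 0.0, -0.028] [0.464 0.037 0.13 ]
```

Call:
drive_tool --commands '[[[-0.17,-0.38,0],[0,0,-0.028],25],[[-0.16,-0.38,0],[0,0,-0.028],25],[[-0.14,-0.39,0],[0,0,-0.028],25],[[-0.12,-0.4,0],[0,0,-0.028],25],[[-0.1,-0.4,0],[0,0,-0.028],25],[[-0.09,-0.41,0],[0,0,-0.028],25],[[-0.07,-0.41,0],[0,0,-0.028],25],[[-0.05,-0.41,0],[0,0,-0.028],25],[[0,0,0],[0,0,0],25],[[0,0,0],[0,0,0],25]]'

```text
clock: 6.32
ee_pos: [0.4624, 0.0363, 0.1271]
tool_rot: [[-0.997, -0.083, -0.001], [-0.083, 0.997, 0.001], [0.001, 0.001, -1.0]]
contact_force: [0.1, 0.8, -0.6]
gripper_width: 0.0337
gripper_force: 15.0
```

```bash
python3 - <<'E'
from plan import *
from rig import viewer
import cv2
print(sense()['joints'].__repr__() if 0 else '')
plan((.464,.037,.0255),np.pi+.08,5)
o=[]
for n,(a,b,c,d) in(('scene',(230,430,190,430)),('top',(240,400,320,540))):
    f=viewer.camera(n)['frame'][a:b,c:d,::-1]; o.append(cv2.convertScaleAbs(cv2.resize(f,(400,int(400*f.shape[0]/f.shape[1]))),alpha=1.6))
h=max(x.shape[0] for x in o); o=[cv2.copyMakeBorder(x,0,h-x.shape[0],0,0,0) for x in o]
cv2.imwrite('pics/near2.png',np.hstack(o))
E
```

```text
[-0.0, 0.0, 0.27] [0.0, -0.0, 0.0] [0.463 0.036 0.107]
[-0.0, 0.0, 0.27] [0.0, -0.0, 0.0] [0.463 0.037 0.086]
[-0.0, 0.0, 0.27] [0.0, -0.0, 0.0] [0.463 0.037 0.066]
[-0.0, 0.0, 0.27] [0.0, -0.0, 0.0] [0.464 0.037 0.046]
[-0.0, 0.0, 0.27] [0.0, -0.0, 0.0] [0.464 0.037 0.025]
```

View pics/near2.png

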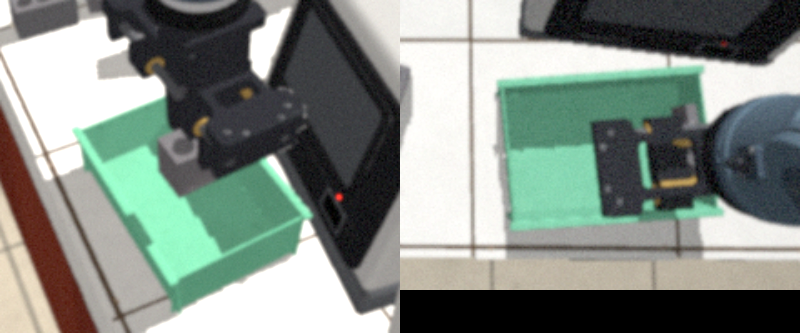

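The picture shows the chipped insert held upright over the right half of the tray, well clear of the analyser. I'll lower it.

Call:
drive_tool --commands '[[[0,0,0.35],[0,0,0],25],[[0,0,0.35],[0,0,0],25],[[0,0,0.3],[0,0,0],25],[[0,0,0.2],[0,0,0],25],[[0,0,0.1],[0,0,0],25],[[0,0,0.03],[0,0,0],25],[[0,0,0],[0,0,0],25],[[0,0,0],[0,0,0],25]]'

```text
clock: 7.42
ee_pos: [0.4633, 0.0357, 0.0282]
tool_rot: [[-0.997, -0.083, 0.001], [-0.083, 0.997, 0.0], [-0.001, -0.0, -1.0]]
contact_force: [-0.0, 0.2, 0.1]
gripper_width: 0.034
gripper_force: 15.0
```

Call:
drive_tool --commands '[[[0,0,0.02],[0,0,0],25],[[0,0,0.02],[0,0,0],25],[[0,0,0],[0,0,0],25],[[0,0,0],[0,0,0],25]]'

```text
clock: 7.92
ee_pos: [0.4631, 0.0356, 0.0251]
tool_rot: [[-0.997, -0.083, 0.0], [-0.083, 0.997, -0.001], [-0.0, -0.001, -1.0]]
contact_force: [-0.6, -1.2, 5.7]
gripper_width: 0.0338
gripper_force: 15.0
```

Contact reads 5.7 N, so the insert is on the floor. I'll release and rise.

Call:
drive_tool --commands '[[[0,0,0],[0,0,0],50],[[0,0,0],[0,0,0],50],[[0,0,0],[0,0,0],50],[[0,0,-0.1],[0,0,0],50],[[0,0,-0.3],[0,0,0],50],[[0,0,-0.5],[0,0,0],50],[[0,0,-0.6],[0,0,0],50],[[0,0,0],[0,0,0],80]]'

```text
clock: 8.93
ee_pos: [0.465, 0.036, 0.1401]
tool_rot: [[-0.997, -0.083, 0.006], [-0.083, 0.997, -0.0], [-0.006, -0.001, -1.0]]
contact_force: [0.0, 0.3, -0.7]
gripper_width: 0.0518
gripper_force: 0.0
```

```bash
python3 -c "
from plan import *
print(sense()['joints'])
plan((.531,.2835,.14),np.pi-.36,10)"
```

```text
[ 0.5345126   0.50588215 -0.87710463  2.04988873  0.53656312  0.8210352
  0.99478139]
[-0.12, 0.32, 0.0] [0.0, 0.0, 0.028] [0.472 0.061 0.14 ]
[-0.1, 0.33, 0.0] [0.0, 0.0, 0.028] [0.478 0.086 0.14 ]
[-0.09, 0.33, 0.0] [0.0, 0.0, 0.028] [0.485 0.11  0.14 ]
[-0.07, 0.33, 0.0] [0.0, 0.0, 0.028] [0.491 0.135 0.14 ]
[-0.06, 0.34, 0.0] [0.0, 0.0, 0.028] [0.498 0.16  0.14 ]
[-0.04, 0.34, 0.0] [0.0, 0.0, 0.028] [0.505 0.185 0.14 ]
[-0.03, 0.34, 0.0] [0.0, 0.0, 0.028] [0.511 0.209 0.14 ]
[-0.01, 0.34, 0.0] [0.0, 0.0, 0.028] [0.518 0.234 0.14 ]
[0.0, 0.34, 0.0] [0.0, 0.0, 0.028] [0.524 0.259 0.14 ]
[0.02, 0.34, 0.0] [0.0, 0.0, 0.028] [0.531 0.284 0.14 ]
```

Call:
drive_tool --commands '[[[-0.12,0.32,0],[0,0,0.028],80],[[-0.1,0.33,0],[0,0,0.028],80],[[-0.09,0.33,0],[0,0,0.028],80],[[-0.07,0.33,0],[0,0,0.028],80],[[-0.06,0.34,0],[0,0,0.028],80],[[-0.04,0.34,0],[0,0,0.028],80],[[-0.03,0.34,0],[0,0,0.028],80],[[-0.01,0.34,0],[0,0,0.028],80],[[0,0.34,0],[0,0,0.028],80],[[0.02,0.34,0],[0,0,0.028],80]]'

```text
clock: 10.18
ee_pos: [0.529, 0.2834, 0.1361]
tool_rot: [[-0.937, 0.35, -0.001], [0.35, 0.937, -0.001], [0.001, -0.002, -1.0]]
contact_force: [0.4, -1.0, 0.6]
gripper_width: 0.0703
gripper_force: 0.0
```

```bash
python3 - <<'E'
from plan import *
from rig import viewer
import cv2
plan((.531,.2835,.021),np.pi-.36,5)
o=[]
for n,(a,b,c,d) in(('scene',(180,380,190,430)),('top',(190,390,230,510))):
    f=viewer.camera(n)['frame'][a:b,c:d,::-1]; o.append(cv2.convertScaleAbs(cv2.resize(f,(400,int(400*f.shape[0]/f.shape[1]))),alpha=1.6))
h=max(x.shape[0] for x in o); o=[cv2.copyMakeBorder(x,0,h-x.shape[0],0,0,0) for x in o]
cv2.imwrite('pics/near3.png',np.hstack(o))
E
```

```text
[-0.01, 0.0, 0.31] [-0.0, -0.0, 0.0] [0.529 0.283 0.113]
[-0.01, 0.0, 0.31] [-0.0, -0.0, 0.0] [0.53  0.283 0.09 ]
[-0.01, 0.0, 0.31] [-0.0, -0.0, 0.0] [0.53  0.283 0.067]
[-0.01, 0.0, 0.31] [-0.0, -0.0, 0.0] [0.531 0.283 0.044]
[-0.01, 0.0, 0.31] [-0.0, -0.0, 0.0] [0.531 0.284 0.021]
```

View pics/near3.png

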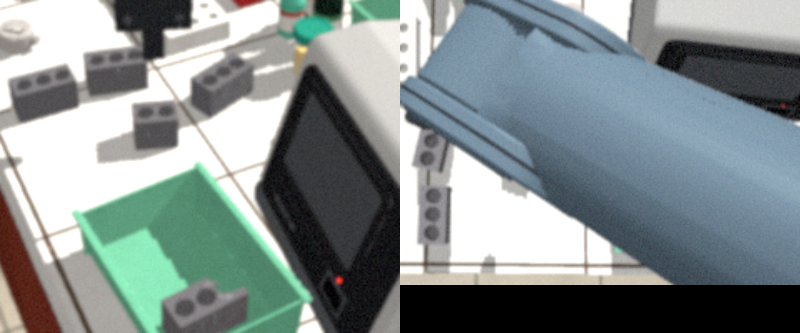

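The chipped insert stands upright in the tray at scene crop (200,305). The fingers are above the short insert at (155,125), with nothing in the way.

Call:
drive_tool --commands '[[[-0.01,0,0.4],[0,0,0],80],[[-0.01,0,0.4],[0,0,0],80],[[0,0,0.35],[0,0,0],80],[[0,0,0.25],[0,0,0],80],[[0,0,0.13],[0,0,0],80],[[0,0,0],[0,0,0],80],[[0,0,0],[0,0,0],25],[[0,0,0],[0,0,0],25],[[0,0,0],[0,0,0],25],[[0,0,0],[0,0,0],25]]'

```text
clock: 11.52
ee_pos: [0.5309, 0.2827, 0.0228]
tool_rot: [[-0.937, 0.349, 0.0], [0.349, 0.937, 0.0], [-0.0, 0.0, -1.0]]
contact_force: [-0.6, 0.1, 2.1]
gripper_width: 0.0334
gripper_force: 15.0
```

Call:
drive_tool --commands '[[[0,0,-0.1],[0,0,0],25],[[0,0,-0.3],[0,0,0],25],[[0,0,-0.5],[0,0,0],25],[[0,0,-0.5],[0,0,0],25],[[0,0,0],[0,0,0],25]]'

```text
clock: 12.15
ee_pos: [0.5326, 0.2842, 0.1319]
tool_rot: [[-0.937, 0.349, 0.006], [0.349, 0.937, 0.003], [-0.004, 0.005, -1.0]]
contact_force: [0.5, -0.1, -0.5]
gripper_width: 0.0339
gripper_force: 15.0
```

```bash
python3 -c "
from plan import *
plan((.469,.110,.13),np.pi+.08,8)"
```

```text
[-0.0, -0.31, 0.0] [0.0, 0.0, -0.035] [0.525 0.262 0.132]
[0.01, -0.31, 0.0] [0.0, 0.0, -0.035] [0.517 0.241 0.131]
[0.03, -0.31, 0.0] [0.0, 0.0, -0.035] [0.509 0.219 0.131]
[0.05, -0.31, 0.0] [0.0, 0.0, -0.035] [0.501 0.197 0.131]
[0.07, -0.3, 0.0] [0.0, 0.0, -0.035] [0.493 0.175 0.131]
[0.08, -0.3, 0.0] [0.0, 0.0, -0.035] [0.485 0.154 0.13 ]
[0.1, -0.29, 0.0] [0.0, 0.0, -0.035] [0.477 0.132 0.13 ]
[0.11, -0.29, 0.0] [0.0, 0.0, -0.035] [0.469 0.11  0.13 ]
```

Call:
drive_tool --commands '[[[0,-0.31,0],[0,0,-0.035],25],[[0.01,-0.31,0],[0,0,-0.035],25],[[0.03,-0.31,0],[0,0,-0.035],25],[[0.05,-0.31,0],[0,0,-0.035],25],[[0.07,-0.3,0],[0,0,-0.035],25],[[0.08,-0.3,0],[0,0,-0.035],25],[[0.1,-0.29,0],[0,0,-0.035],25],[[0.11,-0.29,0],[0,0,-0.035],25],[[0,0,0],[0,0,0],25],[[0,0,0],[0,0,0],25]]'

```text
clock: 13.4
ee_pos: [0.4675, 0.1085, 0.1277]
tool_rot: [[-0.997, -0.083, 0.0], [-0.083, 0.997, 0.001], [-0.001, 0.001, -1.0]]
contact_force: [0.1, 1.0, -0.2]
gripper_width: 0.0336
gripper_force: 15.0
```

```bash
python3 - <<'E'
from plan import *
from rig import viewer
import cv2
plan((.469,.110,.03),np.pi+.08,1)
o=[]
for n,(a,b,c,d) in(('scene',(230,430,190,430)),('top',(240,400,320,540))):
    f=viewer.camera(n)['frame'][a:b,c:d,::-1]; o.append(cv2.convertScaleAbs(cv2.resize(f,(400,int(400*f.shape[0]/f.shape[1]))),alpha=1.6))
h=max(x.shape[0] for x in o); o=[cv2.copyMakeBorder(x,0,h-x.shape[0],0,0,0) for x in o]
cv2.imwrite('pics/near4.png',np.hstack(o))
E
```

```text
[-0.02, 0.02, 1.3] [0.0, 0.0, 0.002] [0.469 0.11  0.03 ]
```

View pics/near4.png

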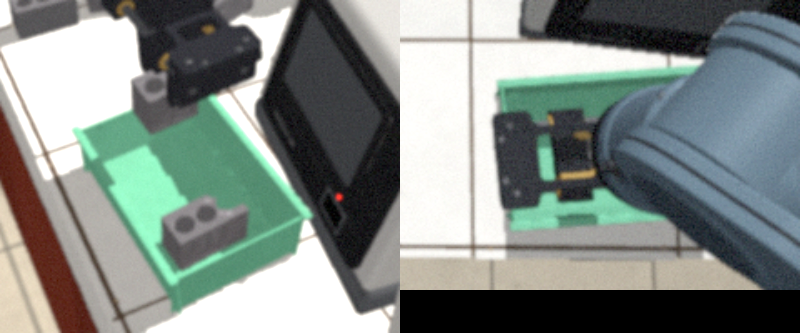

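The chipped insert stands upright on the tray floor at crop (205,235). The short one is held over the free left part. I'll lower it.

Call:
drive_tool --commands '[[[-0.01,0,0.35],[0,0,0],25],[[0,0,0.35],[0,0,0],25],[[0,0,0.3],[0,0,0],25],[[0,0,0.2],[0,0,0],25],[[0,0,0.1],[0,0,0],25],[[0,0,0.03],[0,0,0],25],[[0,0,0.02],[0,0,0],25],[[0,0,0.02],[0,0,0],25],[[0,0,0],[0,0,0],25],[[0,0,0],[0,0,0],25]]'

```text
clock: 14.75
ee_pos: [0.4685, 0.1077, 0.0252]
tool_rot: [[-0.997, -0.083, 0.001], [-0.083, 0.997, -0.0], [-0.001, -0.0, -1.0]]
contact_force: [-0.9, 0.4, 6.0]
gripper_width: 0.0338
gripper_force: 15.0
```

Call:
drive_tool --commands '[[[0,0,0],[0,0,0],50],[[0,0,0],[0,0,0],50],[[0,0,0],[0,0,0],50],[[0,0,-0.1],[0,0,0],50],[[0,0,-0.3],[0,0,0],50],[[0,0,-0.5],[0,0,0],50],[[0,0,-0.6],[0,0,0],50],[[0,0,-0.6],[0,0,0],50],[[0,0,-0.3],[0,0,0],50],[[0,0,0],[0,0,0],50]]'

```text
clock: 16.0
ee_pos: [0.469, 0.1079, 0.2063]
tool_rot: [[-0.997, -0.083, 0.003], [-0.083, 0.997, 0.0], [-0.003, -0.0, -1.0]]
contact_force: [0.6, 1.0, 0.3]
gripper_width: 0.0444
gripper_force: 0.0
```

```bash
python3 - <<'E'
from rig import viewer
import cv2
f=viewer.camera('scene')['frame'][130:430,150:550,::-1]
cv2.imwrite('pics/fin.png',cv2.convertScaleAbs(cv2.resize(f,(800,600)),alpha=1.6))
E
```

```text
(no output)
```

View pics/fin.png

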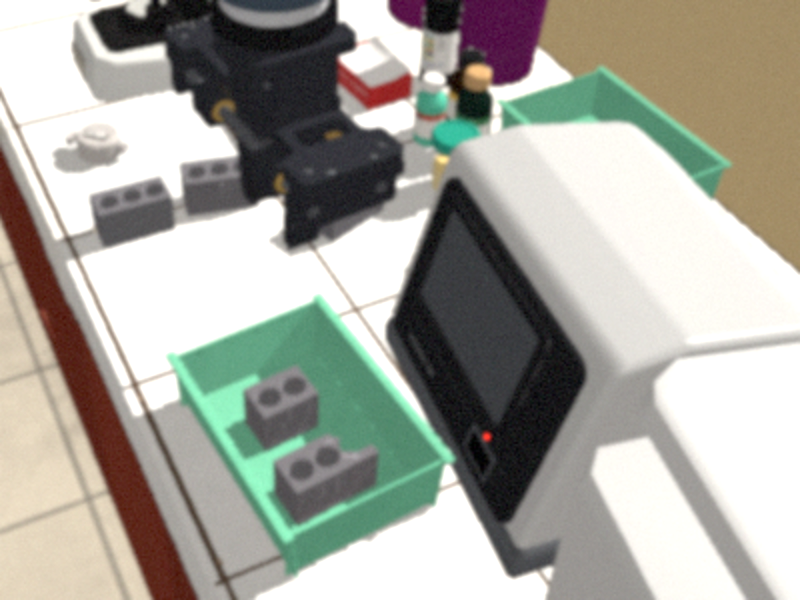

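Both unfit inserts stand upright side by side in the tray, at about (282,405) and (325,475). The gripper is clear and touches nothing, so I'll hand in.

```bash
python3 -c "
from rig import ticket
print(ticket.job_done())"
```

```text
the job is handed in; nothing more can be done
None
```

I stood the short and the chipped insert upright, side by side on the floor of the front green tray, and handed the job in at about 16 s; I moved nothing else.

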